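# Put the cup, paperweight and bottle opener back in their own places

### The arm

A 6-joint arm with a two-finger parallel gripper is mounted at the origin on the work surface. World frame = base frame: x ahead of the robot, y to its left, z up, the work surface at z = 0. Lengths are in m, angles in degrees, forces in N, time in s.
With the tool pointing down it reaches from about 0.3 to 0.75 m from the base axis. Payload 8.5 kg.
Tool frame: the origin (TCP) lies on the centre line of the jaws, within the pads' length; the fingertips stand 17 mm ahead of it and the grasp point (between the pads) lies 2 mm behind it; z points along the fingers, y is the direction in which the jaws open and shut (so a half turn about z gives the same grasp; the last joint's range is limited). The gripper opens to 85 mm and grips with 20 to 120 N. Pads are 22 mm wide; open, the fingers measure 114 mm over their backs; the gripper's body (76 mm by 85 mm) begins 54 mm behind the grasp point. The pads swing forward as they close: fully open they stand 13 mm farther back than shut.
Start: joints at [-85.101, 21.807, 74.336, -0, 83.858, -12.336], TCP at [0.163, -0.525, 0.212] pointing down, gripper open.
Joint ranges: [-178.18, 178.18], [-50.72, 133.34], [12.68, 142.11], [-81.47, 261.47], [9.98, 163.14], [-165.26, 165.26]. Speed limits (degrees/s): [136.94, 136.94, 180, 180, 180, 180].

### API

Orientations are given as a 3x3 rotation matrix whose columns are the frame's x, y, z axes.
In Python, from rig import env, imaging, close_job gives the robot as it stands.
- The arm moves only by the tool step_arm, never from a script. Its argument "steps" is one flat list of numbers, 7 for each row, row after row: the opening, from 0 (shut) to 1 (fully open), then the shift along the tool's x, y, z as a fraction of full scale, then the turn, a rotation vector about the tool's x, y, z as a fraction of full scale. A call has 1 to 10 rows; each row is the pose to reach, as a shift and turn from the pose commanded when the call began, along the tool's axes at that moment; what a row does not reach only later rows make up. Full scale, the value 1, is 0.3 m for a shift and 45 degrees for a turn. A row lasts 1/10 s, in which the tool goes at most 50 mm and 8.59 degrees, less where a joint would pass 70% of its speed; a pose out of reach is approached as far as the arm can. A call with a number of a shift or a turn outside -1 to 1 is refused whole. A call with a gripper value outside its range is refused whole. The fingers move at their own pace and stop on an object; "grip_force" is the grip in N (left out, the last holds). Time passes only in rows, so rows that repeat a pose let the fingers close. It gives the time, the measured TCP pose, the force and the opening at its end, in the units of the state.
- env.observe(): the state, without advancing time (a new reading comes with each control period).
- imaging.get_image(name): name is "scene" or "side" or "wrist"; returns (picture, depth): 420x560x3 uint8, blue, green, red; 420x560 float32, m along the optical axis (not along the pixel's ray), 0 where there is no reading.
- imaging.get_calibration(name): a dict with "camera_matrix" (3x3 intrinsics, pixels), "world_from_camera" (4x4, takes a point from camera to world coordinates). Camera axes: x right, y down, z forward; pixel columns grow to the right and rows downward; lengths in m; the calibration is good to about 2 mm. A picture is of the moment at which its call begins: read the wrist's pose just before it. get_calibration takes no time and is no camera call; for the wrist camera it gives the pose at the moment of the call.
- close_job(): hands the job in, once; it reports no verdict.
Trained networks look in the newest picture that a camera, given by its name, has taken for a name from the list of things; names that differ only in an ending like _2 or _b are one class to them, and where a whole thing is asked for, a point or a joint stands for the part that bears it (a point fixed in the world has none). Each returns a list of dicts, best first, with "score" (0 to 1); they miss things now and then, are a little off and sometimes report something else, mostly with a low value. They report only what shows in the picture. A call takes as long as a camera call. They do not tell look-alikes from the thing itself.
- imaging.spot_in(camera, target): "pixel" ([column, row] in pixels, amid what is visible of it).
- imaging.regions_of(camera, target): "mask" (420x560 bool, what is visible of it) and "pixel" ([column, row] in pixels, amid what is visible of it).
- imaging.pinpoint(camera, target): "pixel" ([column, row] in pixels: a listed point, or the origin of a listed thing).
The state is a dict: "time_s": time; "q": joint angles; "qvel": joint speeds; "joint_efforts": joint torques, N m; "position": TCP position; "tool_rot": TCP orientation; "ft_force": force on the tool from outside, world axes, zero at the start; "wrist_torque": the same for the moment, N m; "grip_width": finger opening in m.
Only numpy, scipy, OpenCV 4.12 (cv2) and the standard library are available. Lean on these libraries where they do the work, as an engineer would, in place of code of your own. Each camera call takes 0.05 s, during which the arm holds its last target.

### The job

The three things on this desk have each been left in another's place. Put every one where it belongs: the cup standing upright in the middle of the round coaster, the paperweight upright in the middle of the paper pad, and the bottle opener lying flat in the middle of the rubber bar mat, along its length. Each place only has room for one thing, so use the empty mouse mat (or any bare bit of desk) to park one for a moment; leave the game case, the speaker and the jar where they are.

Things in the scene. Friction and masses are not known exactly. Their poses are not given: they have to be found in the camera images.
- cup: Grey silicone cup, open at the top, firm enough to be gripped round the outside like a rigid cup; 70 mm tall, outer diameter 52 mm at the base, 55 mm at half height, 58 mm at the rim, wall 4 mm, about 90 g. Origin: centre of its underside; z is up out of the mouth. Starts upright on the bar mat.
- paperweight: Clear glass paperweight with a small brass ball set inside: an upright round puck 56 mm in diameter and 39 mm high, with straight sides up to 30 mm and a domed top, about 230 g. Origin: centre of its underside; z up. Starts on the coaster.
- opener: Steel bottle opener, 130 mm long, lying flat. Origin: underside, at the middle of its length; x runs along its length towards the head, z up. The handle is a straight bar 16 mm wide and 14 mm high from x = -65 to +25 mm; the head is a flat rectangular loop 40 mm long (x = +25 to +65 mm), 34 mm wide and 8 mm high. About 110 g. Starts on the paper pad. When put away it may point either way along the bar mat.
- coaster: Round cork coaster, 100 mm in diameter, 6 mm thick, fixed to the desk. Origin: centre of its underside. Place of the cup.
- score_pad: Pad of plain paper, 148 mm (along its y) by 105 mm (along its x), 12 mm thick, fixed to the desk. Origin: centre of its underside. Place of the paperweight.
- bar_mat: Oblong dark rubber bar mat, 170 mm (its long direction, along its y) by 80 mm (along its x), 5 mm thick, fixed to the desk. Origin: centre of its underside. Place of the bottle opener, whose length goes along the mat's y.
- mouse_mat: Square dull-blue hard mouse mat, 130 mm by 130 mm, 4 mm thick, fixed to the desk, with nothing on it at the start: the free spot. Origin: centre of its underside.
- game_case: Bystander: hard plastic game case, 135 mm by 14 mm, 170 mm tall, held upright in the clip on the base of the desk lamp (lamp about 0.38 m tall) at the left side of the desk. Origin: centre of its lower edge. Leave it alone.
- speaker: Bystander: small loose wooden desk speaker, 80 by 80 mm, 90 mm tall. Origin: centre of its underside. Leave it alone.
- jar: Bystander: small loose amber glass jar with a steel lid, 56 mm in diameter, 70 mm tall. Origin: centre of its underside. Leave it alone.
Things that resemble listed ones, but are neither listed nor needed, are in the scene too. Several things have the shape of the bar_mat; the one meant has the colours described above.

How it is judged (in metres and radians):
At the end, for the whole second after the job is handed in: Cup on the coaster, paperweight on the paper pad, opener on the bar mat: each within 15 mm of its centre, resting on it (height within 4 mm, tilt under 0.12 rad), the opener within 0.26 rad of the mat's length, all released and at rest (horizontal distance between cup and coaster below 0.015 m and z of cup in the frame of coaster between 0.002 and 0.01 m and angle between each of cup, paperweight, opener's own z axis and vertical below 0.12 rad and linear speed of each of cup, paperweight, opener below 0.02 m/s and angular speed of each of cup, paperweight, opener below 0.2 rad/s and horizontal distance between paperweight and score_pad below 0.015 m and z of paperweight in the frame of score_pad between 0.008 and 0.016 m and horizontal distance between opener and bar_mat below 0.015 m and z of opener in the frame of bar_mat between 0.001 and 0.009 m and angle between the x axis of opener and the y axis of bar_mat, either way round below 0.26 rad); the robot touches nothing.
It fails at once if the game case is moved by more than 20 mm or tipped (distance of game_case from where it was at the start of the episode above 0.02 m or angle between game_case's own z axis and vertical above 0.3 rad).
It fails at once if the speaker is moved by more than 20 mm or tipped (distance of speaker from where it was at the start of the episode above 0.02 m or angle between speaker's own z axis and vertical above 0.3 rad).
It fails at once if the jar is moved by more than 20 mm or tipped (distance of jar from where it was at the start of the episode above 0.02 m or angle between jar's own z axis and vertical above 0.3 rad).
It also fails if it takes over 96 s, if anything falls off the work surface, if the arm or the gripper's body presses on something with over 40 N, if the wrist force passes 120 N, or if a joint passes its speed limit or range.

## Working session

There is one attempt and no reset: what is moved stays moved. The work goes in short steps, Python scripts to look and compute and a tool call to move; the robot and the scene stay as the last step left them, time stands still between calls to the robot, and variables do not carry over. Pictures are saved under pics/ and viewed, and the job is handed in when it is done.

Besides the shell and the picture viewer there is one more tool, called after "Call:" as name(argument=value, ...), one argument or row to a line, values as JSON. step_arm: Moves the arm, as the interface text tells. Shift numbers are shares of 0.3 m and turn numbers shares of 45 degrees, none past 1 either way. Its arguments: {"type":"object","properties":{"steps":{"type":"array","items":{"type":"number"}},"grip_force":{"type":"number"}},"required":["steps"]}

```bash
ls; mkdir -p pics; python3 - <<'E'
from rig import env, imaging
import cv2
s=env.observe(); print(s)
for n in ["scene","side","wrist"]:
    im,d=imaging.get_image(n); cv2.imwrite(f"pics/{n}0.png",im)
    c=imaging.get_calibration(n); print(n,c)
E
```

```text
pics
{'time_s': 0.0, 'q': array([-8.51001246e+01,  2.18399098e+01,  7.43825794e+01,  3.77772086e-05,
        8.38578915e+01, -1.23370052e+01]), 'qvel': array([ 0.02754618,  0.05062841,  0.03917498, -0.0026058 , -0.12978049,
       -0.02015166]), 'joint_efforts': array([-1.12950647e-05, -4.48447537e+01, -2.31272453e+01, -2.88793344e-04,
        4.63409582e-03, -3.27891723e-05]), 'position': array([ 0.16293765, -0.52499138,  0.21163472]), 'tool_rot': array([[ 9.55087859e-01,  2.96322741e-01, -1.19175809e-04],
       [ 2.96322613e-01, -9.55086884e-01,  1.39783610e-03],
       [ 3.00387371e-04, -1.37037077e-03, -9.99999016e-01]]), 'ft_force': array([ 0.1315724 , -0.23310427, -0.20556996]), 'wrist_torque': array([-0.00814112,  0.03236756,  0.04894164]), 'grip_width': 0.08516704303966736}
scene {'camera_matrix': array([[476.15963262,   0.        , 277.07625894],
       [  0.        , 476.15963262, 211.51132823],
       [  0.        ,   0.        ,   1.        ]]), 'world_from_camera': array([[ 0.0238524 ,  0.7991822 , -0.60061541,  1.38309085],
       [ 0.99958288, -0.00927988,  0.02734883
[... 330 characters left out ...]
camera': array([[-0.9098871 , -0.31290883,  0.27238488,  0.22143777],
       [-0.41481373,  0.69558782, -0.58658943,  0.78137453],
       [-0.0059186 , -0.64671915, -0.76270526,  0.90008069],
       [ 0.        ,  0.        ,  0.        ,  1.        ]])}
wrist {'camera_matrix': array([[328.5142099 ,   0.        , 275.98832344],
       [  0.        , 328.5142099 , 214.19506929],
       [  0.        ,   0.        ,   1.        ]]), 'world_from_camera': array([[ 0.29638946, -0.91021103, -0.28925623,  0.2361565 ],
       [-0.95506663, -0.28279055, -0.08875386, -0.50231614],
       [-0.00101419,  0.30256468, -0.95312831,  0.37361013],
       [ 0.        ,  0.        ,  0.        ,  1.        ]])}
```

View pics/scene0.png

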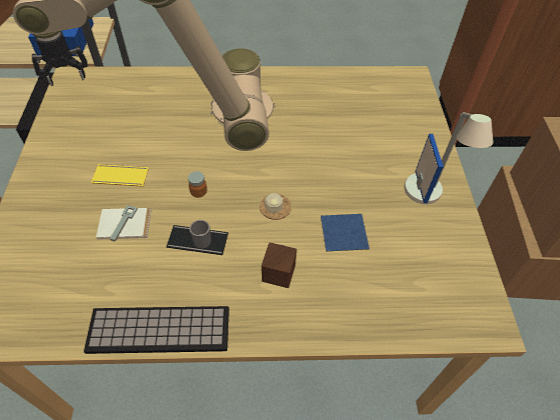

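View pics/side0.png

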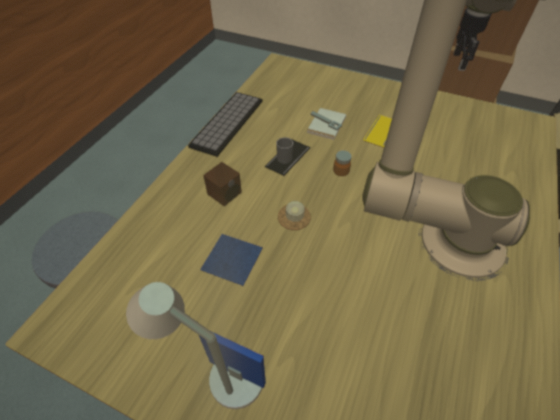

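View pics/wrist0.png

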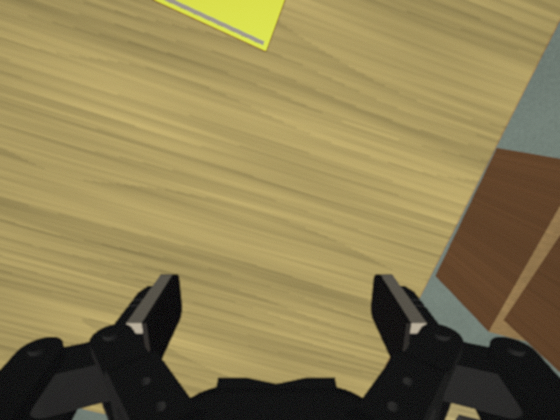

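In the scene picture: opener on the white pad (123,222), cup on the dark mat (198,238), paperweight on the coaster (275,204), blue mouse mat (345,232), jar (197,184), speaker (279,265), game case (430,170). Two things have the bar mat's shape, the dark mat (198,240) and the yellow mat (120,175). The dark one fits the description ("dark rubber"). I'll measure everything and check a crop.

```bash
cat > h.py <<'E'
import numpy as np, cv2
from rig import env, imaging
def cloud(n):
    im,d=imaging.get_image(n); c=imaging.get_calibration(n)
    K=c["camera_matrix"];T=c["world_from_camera"]
    v,u=np.mgrid[0:420,0:560]
    P=np.stack([(u-K[0,2])/K[0,0]*d,(v-K[1,2])/K[1,1]*d,d],-1)@T[:3,:3].T+T[:3,3]
    P[d<=0]=np.nan
    return im,P,c
def toz(px,z,c):
    K=c["camera_matrix"];T=c["world_from_camera"]
    r=T[:3,:3]@np.array([(px[0]-K[0,2])/K[0,0],(px[1]-K[1,2])/K[1,1],1]); o=T[:3,3]
    return o+r*(z-o[2])/r[2]
def maskpoly(m,z,c):
    ys,xs=np.nonzero(m)
    return np.array([toz((x,y),z,c)[:2] for x,y in zip(xs,ys)])
E
python3 - <<'E'
from h import *
for cam in ["scene","side"]:
    im,P,c=cloud(cam)
    cv2.imwrite(f"pics/{cam}_crop.png",cv2.resize(im[150:300,80:390] if cam=="scene" else im[90:290,180:410],None,fx=2.5,fy=2.5,interpolation=cv2.INTER_CUBIC))
    for t in ["cup","paperweight","opener","coaster","score_pad","bar_mat","mouse_mat","speaker","jar","game_case"]:
        for r in imaging.regions_of(cam,t)[:3]:
            m=r["mask"]; p=P[m]; p=p[~np.isnan(p[:,0])]
            if len(p)<5: continue
            rect=cv2.minAreaRect(p[:,:2].astype(np.float32)*1000)
            print(cam,t,round(r["score"],2),r["pixel"],"n",len(p),"med",np.median(p,0).round(3),"zmax",np.percentile(p[:,2],[5,95]).round(3),[np.round(q,1) for q in rect])
        for r in imaging.pinpoint(cam,t)[:2]:
            print("   pin",round(r["score"],2),r["pixel"],toz(r["pixel"],0.006,c).round(3))
E
```

```text
scene cup 0.69 [120.3, 223.6] n 254 med [ 0.55  -0.349  0.022] zmax [0.013 0.028] [array([ 544.6, -348.5]), array([ 34.4, 125.9]), np.float64(73.1)]
scene cup 0.66 [203.2, 232.8] n 510 med [ 0.601 -0.106  0.049] zmax [0.007 0.075] [array([ 574.5, -110.7]), array([116.3,  59.3]), np.float64(12.0)]
   pin 0.77 [203.1, 242.2] [ 0.607 -0.103  0.006]
scene paperweight 0.7 [273.2, 203.5] n 287 med [0.487 0.108 0.039] zmax [0.011 0.047] [array([477.6, 108.3]), array([51.3, 52.5]), np.float64(61.2)]
   pin 0.66 [273.4, 206.8] [0.478 0.107 0.006]
scene opener 0.81 [124.5, 222.1] n 268 med [ 0.538 -0.345  0.022] zmax [0.012 0.028] [array([ 541.6, -350.2]), array([ 35.2, 129.3]), np.float64(67.6)]
   pin 0.51 [120.3, 222.5] [ 0.532 -0.358  0.006]
scene coaster 0.83 [281.8, 209.8] n 391 med [0.493 0.127 0.005] zmax [0.    0.011] [array([479.9, 116.1]), array([ 89.2, 101.6]), np.float64(15.4)]
   pin 0.9 [274.7, 206.9] [0.478 0.111 0.006]
scene score_pad 0.82 [127.2, 227.3] n 1226 med [ 0.542 -0.335  0.011] zmax [0.005 0.016] [array([ 535.3, -345. ]), array([109.7, 151. ]), np.float64(2.5)]
   pi
[... 3457 characters left out ...]
 np.float64(2.3)]
   pin 0.79 [230.9, 257.7] [0.573 0.32  0.006]
side speaker 0.71 [221.7, 182.9] n 1210 med [0.696 0.137 0.075] zmax [0.004 0.091] [array([743.4,  81.4]), array([107.1, 210.2]), np.float64(42.1)]
   pin 0.75 [224.6, 193.4] [0.706 0.12  0.006]
   pin 0.23 [288.1, 158.6] [ 0.587 -0.109  0.006]
side jar 0.73 [342.1, 163.3] n 378 med [ 0.402 -0.113  0.047] zmax [0.007 0.071] [array([ 394.7, -138.1]), array([82.8, 51.9]), np.float64(53.3)]
   pin 0.57 [343.3, 170.9] [ 0.396 -0.129  0.006]
side game_case 0.85 [243.2, 359.8] n 1394 med [0.386 0.589 0.145] zmax [0.043 0.191] [array([411.9, 578.4]), array([134.5,  25.7]), np.float64(1.4)]
   pin 0.9 [241.0, 375.1] [0.404 0.58  0.006]
```

View pics/scene_crop.png

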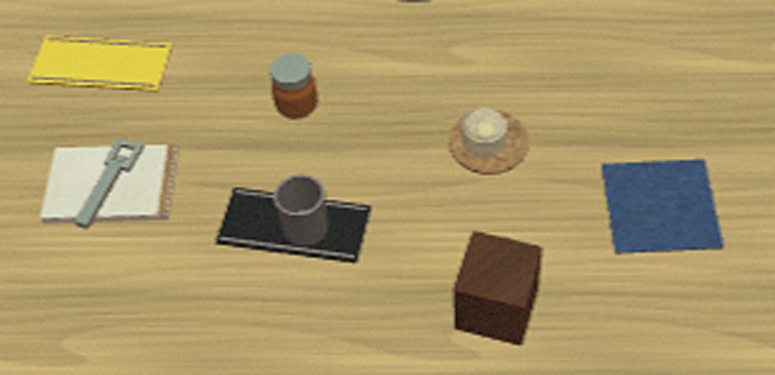

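The crop confirms it: the dark mat (crop 293,223) is black with white edge lines and carries the cup, so it's the bar mat; the yellow one is a look-alike. I'll approach with the tool squared up and refine positions with the wrist camera.

Call:
step_arm(
  steps=[1,0.9,-0.45,-0.1,0,0,0.382,1,0.9,-0.45,-0.1,0,0,0.382,1,0.9,-0.45,-0.1,0,0,0.382,1,0.9,-0.45,-0.1,0,0,0.382,1,0.9,-0.45,-0.1,0,0,0.382,1,0.9,-0.45,-0.1,0,0,0.382,1,0.9,-0.45,-0.1,0,0,0.382,1,0.9,-0.45,-0.1,0,0,0.382],
)

```text
time_s: 3.05
position: [0.3816, -0.3155, 0.2424]
tool_rot: [[1.0, 0.004, 0.0], [0.004, -1.0, -0.001], [0.0, 0.001, -1.0]]
ft_force: [0.1, -0.3, 0.6]
grip_width: 0.0853
```

```bash
cat > m.py <<'E'
from h import *
import sys
def fit(cam,ts,name):
    im,P,c=cloud(cam); cv2.imwrite(f"pics/{name}.png",im)
    for t in ts:
        for r in imaging.regions_of(cam,t)[:2]:
            p=P[r["mask"]]; p=p[~np.isnan(p[:,0])]
            if len(p)<20: continue
            top=np.percentile(p[:,2],95)
            if t=="jar" or t in("cup","paperweight"): q=p[p[:,2]>top-0.012]
            else: q=p[np.abs(p[:,2]-np.median(p[:,2]))<0.012]
            rect=cv2.minAreaRect(q[:,:2].astype(np.float32)*1000)
            circ=cv2.minEnclosingCircle(q[:,:2].astype(np.float32)*1000)
            print(t,round(r["score"],2),np.round(r["pixel"]),len(q),"top",top.round(3),"rect",[np.round(x,1) for x in rect],"circ",np.round(circ[0],1),round(circ[1],1))
if __name__=="__main__": fit(sys.argv[1],sys.argv[3:],sys.argv[2])
E
python3 m.py wrist w1 score_pad opener
```

```text
score_pad 0.91 [311.  40.] 10752 top 0.013 rect [array([ 522.3, -348. ]), array([ 91.5, 153.1]), np.float64(0.7)] circ [ 524.  -346.5] 86.6
```

View pics/w1.png

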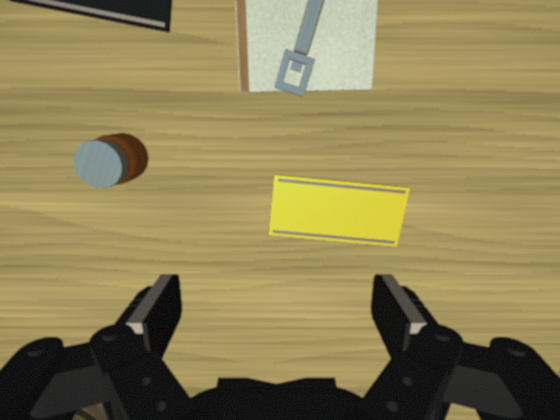

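The wrist picture shows the pad and opener cut off at the top (310,45), the jar (110,160) and the yellow look-alike (340,210). I'll move forward to see the pad and bar mat together.

Call:
step_arm(
  steps=[1,0.3,-0.3,0,0,0,0,1,0.3,-0.3,0,0,0,0,1,0.3,-0.3,0,0,0,0,1,0.3,-0.3,0,0,0,0,1,0.3,-0.3,0,0,0,0],
)

```text
time_s: 3.7
position: [0.4702, -0.2273, 0.2419]
tool_rot: [[1.0, -0.0, -0.001], [-0.0, -1.0, 0.0], [-0.001, -0.0, -1.0]]
ft_force: [0.5, -0.4, -0.4]
grip_width: 0.0853
```

```bash
python3 m.py wrist w2 score_pad opener bar_mat cup jar
```

```text
score_pad 0.96 [372. 115.] 10338 top 0.014 rect [array([ 531.9, -349. ]), array([106.7, 153.5]), np.float64(1.0)] circ [ 532.4 -346.4] 90.0
opener 0.82 [381. 123.] 2215 top 0.027 rect [array([ 538.8, -348. ]), array([ 34.4, 129.6]), np.float64(72.6)] circ [ 538.4 -347.5] 65.4
bar_mat 0.85 [206.  76.] 7949 top 0.007 rect [array([ 592.9, -120.3]), array([175.,  83.]), np.float64(80.4)] circ [ 592.1 -122.2] 92.9
bar_mat 0.8 [399. 269.] 5945 top 0.007 rect [array([ 332.8, -394.8]), array([175.7,  84.8]), np.float64(85.1)] circ [ 334.5 -395. ] 94.8
cup 0.95 [149.  53.] 1436 top 0.076 rect [array([ 598.9, -107.5]), array([57.2, 57.2]), np.float64(79.2)] circ [ 599.4 -107.3] 29.2
jar 0.64 [191. 234.] 1596 top 0.071 rect [array([ 404.5, -133.3]), array([48.7, 49.3]), np.float64(52.8)] circ [ 404.4 -133. ] 25.1
```

View pics/w2.png

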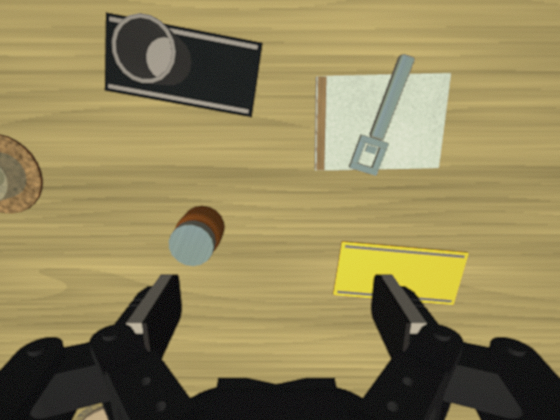

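All are clear in this view: cup rim (145,47) at (0.599,-0.107), bar mat (183,65) at (0.593,-0.120) with its long axis at 80°, pad (383,122) at (0.533,-0.346), opener (381,115) with its head towards the robot. I'll grasp the cup first.

Call:
step_arm(
  steps=[1,0.43,-0.4,0,0,0,0,1,0.43,-0.4,0,0,0,0,1,0.43,-0.4,0,0,0,0,1,0.43,-0.4,0,0,0,0,1,0.43,-0.4,0.15,0,0,0,1,0.43,-0.4,0.3,0,0,0,1,0.43,-0.4,0.45,0,0,0,1,0.43,-0.4,0.55,0,0,0,1,0.43,-0.4,0.62,0,0,0,1,0.43,-0.4,0.65,0,0,0],
)

```text
time_s: 5.0
position: [0.5987, -0.1064, 0.0451]
tool_rot: [[1.0, 0.0, -0.003], [0.0, -1.0, 0.001], [-0.003, -0.001, -1.0]]
ft_force: [0.7, 0.2, 0.6]
grip_width: 0.0855
```

Call:
step_arm(
  grip_force=25,
  steps=[1,0,0,0,0,0,0,0.4,0,0,0,0,0,0,0.4,0,0,0,0,0,0,0.4,0,0,0,0,0,0,0.4,0,0,0,0,0,0,0.4,0,0,0,0,0,0],
)

```text
time_s: 5.6
position: [0.6006, -0.1066, 0.0492]
tool_rot: [[1.0, 0.001, 0.003], [0.001, -1.0, -0.001], [0.003, 0.001, -1.0]]
ft_force: [-1.1, -0.4, 5.3]
grip_width: 0.0559
```

Call:
step_arm(
  grip_force=30,
  steps=[0,0,0,-0.1,0,0,0,0,0,0,-0.25,0,0,0,0,0,0,-0.4,0,0,0,0,0,-0.05,-0.5,0,0,0,0,0,-0.2,-0.5,0,0,0,0,0,-0.35,-0.5,0,0,0,0,-0.05,-0.5,-0.5,0,0,0,0,-0.1,-0.65,-0.5,0,0,0,0,-0.1,-0.8,-0.5,0,0,0,0,-0.1,-0.95,-0.5,0,0,0],
)

```text
time_s: 6.6
position: [0.5689, 0.1806, 0.1985]
tool_rot: [[1.0, 0.001, 0.002], [0.001, -1.0, 0.0], [0.002, -0.0, -1.0]]
ft_force: [1.3, -0.3, -0.9]
grip_width: 0.0555
```

Call:
step_arm(
  steps=[0,0,-0.15,0,0,0,0,0,0,-0.3,0,0,0,0,0,0,-0.42,0,0,0,0,0,0,-0.47,0,0,0,0,0,0,-0.47,0,0,0,0,0,0,-0.47,0,0,0,0],
)

```text
time_s: 7.2
position: [0.5695, 0.3188, 0.1975]
tool_rot: [[1.0, 0.0, 0.0], [0.0, -1.0, -0.0], [0.0, 0.0, -1.0]]
ft_force: [0.2, -0.1, -0.0]
grip_width: 0.0551
```

```bash
python3 m.py side s2 cup mouse_mat
```

```text
cup 0.6 [231. 220.] 139 top 0.223 rect [array([559.6, 319.5]), array([36.1, 60.6]), np.float64(29.1)] circ [566.7 324. ] 31.3
cup 0.46 [237. 188.] 20 top 0.064 rect [array([664.6, 104.2]), array([21.7,  3.7]), np.float64(75.5)] circ [664.6 104.2] 10.9
mouse_mat 0.92 [231. 262.] 1961 top 0.007 rect [array([573.2, 319.7]), array([135. , 134.4]), np.float64(2.6)] circ [574.  319.9] 91.6
```

View pics/s2.png

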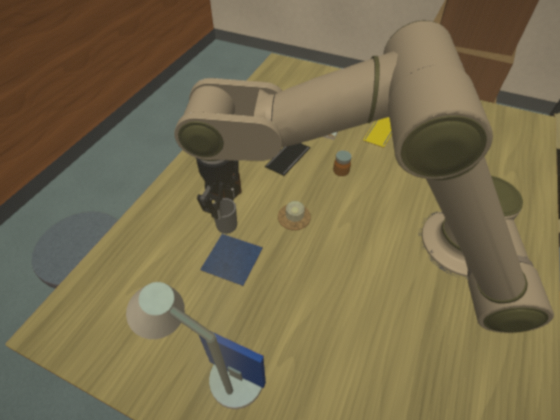

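The cup (227,215) is held above the mouse mat. Lowering it.

Call:
step_arm(
  steps=[0,0,0,0.15,0,0,0,0,0,0,0.3,0,0,0,0,0,0,0.4,0,0,0,0,0,0,0.45,0,0,0,0,0,0,0.48,0,0,0,0,0,0,0.49,0,0,0,0,0,0,0.498,0,0,0,0,0,0,0.498,0,0,0,0,0,0,0.498,0,0,0],
)

```text
time_s: 8.25
position: [0.5697, 0.3199, 0.0487]
tool_rot: [[1.0, 0.001, 0.001], [0.001, -1.0, 0.001], [0.001, -0.001, -1.0]]
ft_force: [0.0, -0.1, -0.4]
grip_width: 0.0551
```

Call:
step_arm(
  steps=[0,0,0,0.005,0,0,0,0,0,0,0.01,0,0,0,0,0,0,0.01,0,0,0],
)

```text
time_s: 8.55
position: [0.5704, 0.3199, 0.0482]
tool_rot: [[1.0, 0.001, 0.004], [0.001, -1.0, 0.001], [0.004, -0.001, -1.0]]
ft_force: [-4.7, -2.7, 17.0]
grip_width: 0.0555
```

Call:
step_arm(
  steps=[1,0,0,0,0,0,0,1,0,0,-0.005,0,0,0,1,0,0,-0.01,0,0,0,1,0,0,-0.01,0,0,0,1,0,0,-0.1,0,0,0,1,0,0,-0.25,0,0,0,1,0,0,-0.4,0,0,0,1,0,0,-0.55,0,0,0,1,-0.1,0.1,-0.66,0,0,0,1,-0.2,0.2,-0.66,0,0,0],
)

```text
time_s: 9.55
position: [0.5104, 0.2599, 0.2465]
tool_rot: [[1.0, 0.002, 0.008], [0.002, -1.0, 0.002], [0.008, -0.002, -1.0]]
ft_force: [0.4, -1.5, 0.6]
grip_width: 0.0853
```

```bash
python3 m.py wrist w3 cup mouse_mat coaster paperweight
```

```text
cup 0.97 [217. 131.] 875 top 0.071 rect [array([560.7, 314.3]), array([56. , 56.2]), np.float64(35.9)] circ [560.  314.7] 28.8
mouse_mat 0.97 [237. 109.] 9456 top 0.002 rect [array([559.9, 314.5]), array([132.1, 131.6]), np.float64(2.6)] circ [560.5 313.5] 90.8
mouse_mat 0.69 [218. 129.] 364 top 0.071 rect [array([559.7, 312.9]), array([50.9, 47.1]), np.float64(85.2)] circ [560.6 313.1] 26.1
coaster 0.59 [378. 196.] 2591 top 0.006 rect [array([461.6, 110.7]), array([ 94.5, 100.4]), np.float64(63.5)] circ [460.5 107.1] 51.3
paperweight 0.76 [402. 211.] 1665 top 0.044 rect [array([462.8, 103. ]), array([54. , 54.7]), np.float64(54.9)] circ [462.6 102.6] 27.8
paperweight 0.65 [545. 104.] 2122 top 0.005 rect [array([592.9, -65.6]), array([49. , 80.2]), np.float64(80.8)] circ [592.5 -65.6] 46.1
```

View pics/w3.png

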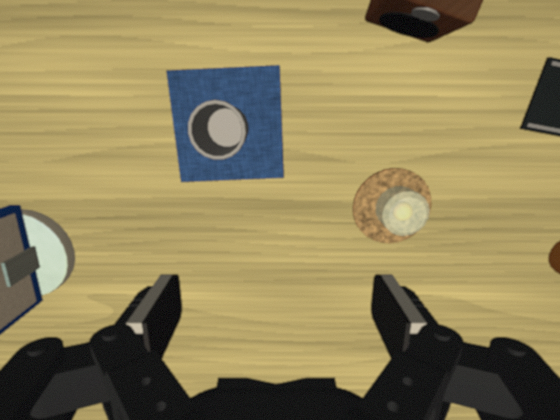

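The cup (217,130) stands upright on the mouse mat, the paperweight (403,211) on the coaster (393,205). The arm may have been settling, since the mouse mat is 10 mm off from before, so I'll look again.

```bash
python3 m.py wrist w4 cup mouse_mat coaster paperweight; python3 -c "
from h import *
s=env.observe();print(s['position'],s['tool_rot'])"
```

```text
cup 0.74 [217. 128.] 922 top 0.074 rect [array([569.2, 319.8]), array([57. , 56.2]), np.float64(45.4)] circ [569. 320.] 28.8
cup 0.25 [546. 102.] 1914 top 0.006 rect [array([603.5, -58. ]), array([45.4, 79.4]), np.float64(80.2)] circ [603.2 -59. ] 44.6
mouse_mat 0.65 [235. 111.] 9817 top 0.005 rect [array([569.8, 319.7]), array([133.2, 132.9]), np.float64(2.6)] circ [570.  320.5] 91.0
coaster 0.83 [380. 193.] 2590 top 0.007 rect [array([473. , 116.8]), array([91.7, 99. ]), np.float64(65.5)] circ [469.8 112.4] 51.8
[0.50988944 0.26019223 0.24225976] [[ 9.99999069e-01  1.23393941e-03 -5.82936054e-04]
 [ 1.23385833e-03 -9.99999229e-01 -1.39417644e-04]
 [-5.83107637e-04  1.38698254e-04 -9.99999820e-01]]
```

Call:
step_arm(
  steps=[1,0.05,1,0,0,0,0,1,0.05,1,0,0,0,0,1,0.05,1,0,0,0,0,1,0.05,1,0,0,0,0,1,0.05,1,0,0,0,0,1,0.05,1,0,0,0,0],
)

```text
time_s: 10.65
position: [0.5248, -0.0418, 0.2427]
tool_rot: [[1.0, 0.001, 0.0], [0.001, -1.0, 0.0], [0.0, -0.0, -1.0]]
ft_force: [0.1, 0.7, -0.1]
grip_width: 0.0852
```

Call:
step_arm(
  steps=[1,0,1,-0.1,0,0,0,1,0,1,-0.1,0,0,0,1,0,1,-0.1,0,0,0,1,0,1,-0.1,0,0,0,1,0,1,-0.1,0,0,0.2,1,-0.15,1,-0.1,0,0,0.387,1,-0.15,1,-0.1,0,0,0.387,1,-0.15,1,-0.1,0,0,0.387,1,-0.15,1,-0.1,0,0,0.387],
)

```text
time_s: 11.55
position: [0.4803, -0.3397, 0.2726]
tool_rot: [[0.954, -0.298, 0.0], [-0.298, -0.954, 0.0], [-0.0, -0.0, -1.0]]
ft_force: [-0.3, 1.1, 0.4]
grip_width: 0.0853
```

```bash
python3 m.py wrist w5 opener score_pad bar_mat;python3 -c "
from h import *
s=env.observe();print(s['position'],s['tool_rot'],s['q'])"
```

```text
opener 0.79 [266. 133.] 1677 top 0.027 rect [array([ 540.1, -347.1]), array([ 33.2, 128.8]), np.float64(72.8)] circ [ 539.  -348.8] 65.1
score_pad 0.62 [274. 123.] 8838 top 0.014 rect [array([ 531.1, -345.3]), array([109.1, 153.4]), np.float64(1.4)] circ [ 532.5 -343.2] 90.1
score_pad 0.42 [138. 269.] 1006 top 0.071 rect [array([ 411.3, -130.2]), array([34.8, 49.4]), np.float64(19.9)] circ [ 405.1 -132.3] 25.0
bar_mat 0.95 [341. 258.] 6080 top 0.007 rect [array([ 333.4, -393.4]), array([172.9,  84.8]), np.float64(84.7)] circ [ 336.  -392.2] 91.7
bar_mat 0.77 [ 88. 138.] 8706 top 0.007 rect [array([ 593.3, -118.3]), array([176.,  83.]), np.float64(80.1)] circ [ 593.3 -119.2] 94.6
[ 0.48059253 -0.33886798  0.27274628] [[ 9.54982148e-01 -2.96663269e-01 -5.11366394e-05]
 [-2.96663256e-01 -9.54982138e-01  1.71264628e-04]
 [-9.96425014e-05 -1.48384300e-04 -9.99999984e-01]] [-4.67160999e+01  2.39148489e+01  6.10386869e+01  4.61282016e-03
  9.50556163e+01  6.05416071e+01]
```

View pics/w5.png

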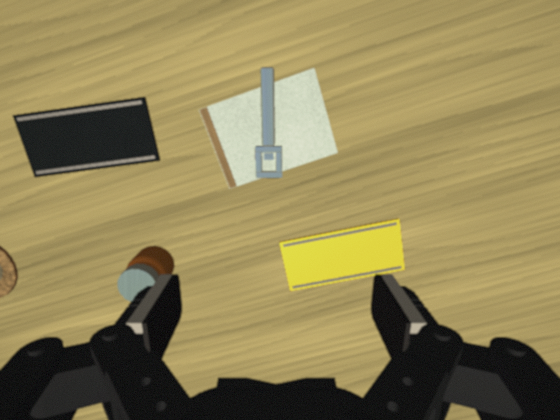

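Call:
step_arm(
  steps=[1,0.197,-0.03,0,0,0,0,1,0.197,-0.03,0.15,0,0,0,1,0.197,-0.03,0.3,0,0,0,1,0.197,-0.03,0.45,0,0,0,1,0.197,-0.03,0.6,0,0,0,1,0.197,-0.03,0.7,0,0,0,1,0.197,-0.03,0.75,0,0,0,1,0.197,-0.03,0.78,0,0,0,1,0.197,-0.03,0.8,0,0,0,1,0.197,-0.03,0.8,0,0,0],
)

```text
time_s: 12.75
position: [0.5392, -0.3487, 0.0328]
tool_rot: [[0.955, -0.298, 0.0], [-0.298, -0.955, -0.0], [0.0, 0.0, -1.0]]
ft_force: [0.4, 0.2, 0.7]
grip_width: 0.0852
```

```bash
python3 m.py wrist w6 opener;python3 -c "
from h import *
s=env.observe();print(s['position'],s['ft_force'])"
```

```text
opener 0.64 [271. 255.] 7036 top 0.028 rect [array([ 539.6, -348.2]), array([ 33.7, 130.3]), np.float64(72.9)] circ [ 539.7 -345.9] 65.9
[ 0.53939907 -0.34913874  0.03378646] [ 0.83222906 -0.42189232 -0.06064419]
```

View pics/w6.png

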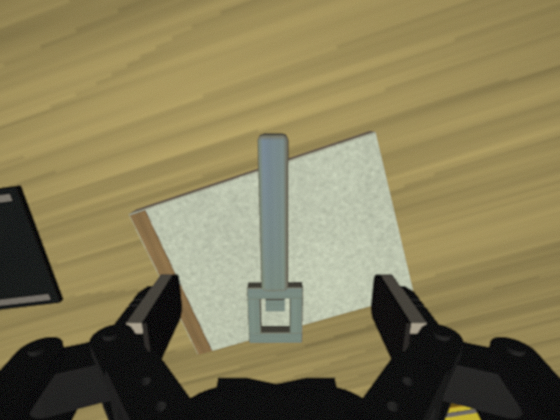

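The opener handle (272,210) is centred between the jaws, and its measured centre agrees with the TCP. Lowering slightly and gripping.

Call:
step_arm(
  grip_force=50,
  steps=[1,0,0,0.006,0,0,0,0.5,0,0,0.006,0,0,0,0,0,0,0.006,0,0,0,0,0,0,0.006,0,0,0,0,0,0,0.006,0,0,0,0,0,0,0.006,0,0,0,0,0,0,0.006,0,0,0],
)

```text
time_s: 13.55
position: [0.5389, -0.349, 0.031]
tool_rot: [[0.954, -0.299, -0.0], [-0.299, -0.954, 0.0], [-0.0, -0.0, -1.0]]
ft_force: [0.4, 0.5, -0.1]
grip_width: 0.0004
```

The fingers shut to 0.4 mm, so the grasp missed. Looking.

```bash
python3 m.py wrist w7 opener; python3 - <<'E'
from h import *
im,_=imaging.get_image("scene"); cv2.imwrite("pics/s7.png",cv2.resize(im[170:290,60:260],None,fx=3.5,fy=3.5))
E
```

```text
opener 0.56 [270. 195.] 3770 top 0.027 rect [array([ 568.1, -356.2]), array([16. , 70.5]), np.float64(73.3)] circ [ 568.5 -354.9] 35.8
```

View pics/w7.png

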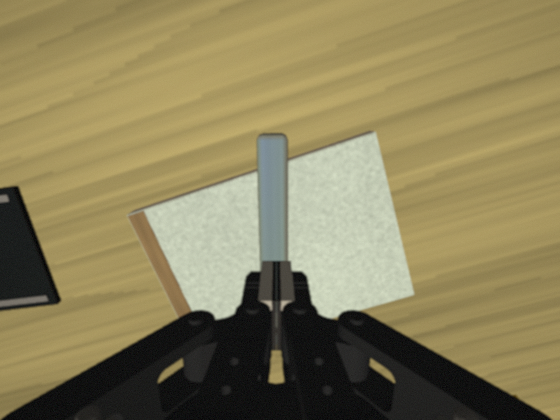

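View pics/s7.png

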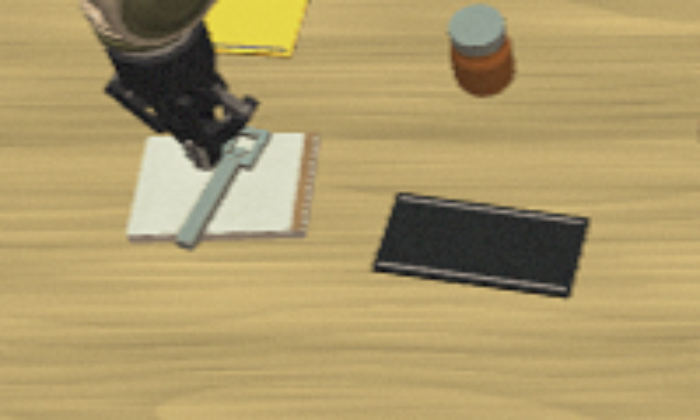

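The closed fingers sit above the handle (tips at 275,265). I'll measure the tip height from depth.

```bash
python3 - <<'E'
from h import *
im,P,c=cloud("wrist")
for v in range(225,360,8): print(v,[P[v,u].round(3).tolist() for u in (266,286)])
im,P,c=cloud("scene")
cv2.imwrite("pics/s8.png",cv2.resize(im[190:260,90:160],None,fx=8,fy=8))
for v in range(206,222,2): print(v,[(u,P[v,u].round(3).tolist()) for u in range(114,132,3)])
s=env.observe();print(s['position'],s['ft_force'])
E
```

```text
225 [[0.557, -0.349, 0.026], [0.554, -0.36, 0.026]]
233 [[0.553, -0.348, 0.026], [0.549, -0.358, 0.025]]
241 [[0.548, -0.347, 0.026], [0.545, -0.357, 0.025]]
249 [[0.544, -0.345, 0.025], [0.541, -0.356, 0.026]]
257 [[0.539, -0.343, 0.025], [0.535, -0.354, 0.024]]
265 [[0.55, -0.348, 0.059], [0.547, -0.357, 0.059]]
273 [[0.549, -0.348, 0.066], [0.547, -0.356, 0.066]]
281 [[0.55, -0.348, 0.073], [0.548, -0.356, 0.074]]
289 [[0.549, -0.348, 0.079], [0.547, -0.356, 0.079]]
297 [[0.55, -0.349, 0.085], [0.547, -0.356, 0.085]]
305 [[0.551, -0.349, 0.092], [0.548, -0.356, 0.092]]
313 [[0.55, -0.349, 0.096], [0.549, -0.356, 0.097]]
321 [[0.551, -0.35, 0.102], [0.548, -0.356, 0.101]]
329 [[0.55, -0.349, 0.105], [0.549, -0.356, 0.106]]
337 [[0.548, -0.349, 0.106], [0.548, -0.355, 0.108]]
345 [[0.54, -0.346, 0.099], [0.546, -0.355, 0.109]]
353 [[0.536, -0.345, 0.098], [0.535, -0.352, 0.099]]
206 [(114, [0.56, -0.342, 0.124]), (117, [0.556, -0.336, 0.118]), (120, [0.545, -0.333, 0.104]), (123, [0.558, -0.318, 0.12]), (126, [0.567, -0.306, 0.132]), (129, [0.567, -0.297, 0.132])]
208 [(114, [0.549,
[... 678 characters left out ...]
 [0.51, -0.342, 0.019]), (129, [0.509, -0.333, 0.017])]
216 [(114, [0.513, -0.379, 0.014]), (117, [0.549, -0.352, 0.061]), (120, [0.548, -0.343, 0.06]), (123, [0.522, -0.347, 0.025]), (126, [0.525, -0.337, 0.029]), (129, [0.516, -0.332, 0.016])]
218 [(114, [0.518, -0.379, 0.01]), (117, [0.52, -0.369, 0.012]), (120, [0.55, -0.344, 0.053]), (123, [0.528, -0.347, 0.023]), (126, [0.529, -0.337, 0.025]), (129, [0.523, -0.331, 0.016])]
220 [(114, [0.529, -0.376, 0.014]), (117, [0.528, -0.367, 0.013]), (120, [0.529, -0.358, 0.014]), (123, [0.538, -0.344, 0.026]), (126, [0.536, -0.336, 0.024]), (129, [0.525, -0.333, 0.008])]
[ 0.5389076  -0.34896843  0.03100886] [ 0.09424382 -0.24891876  0.36094243]
```

View pics/s8.png

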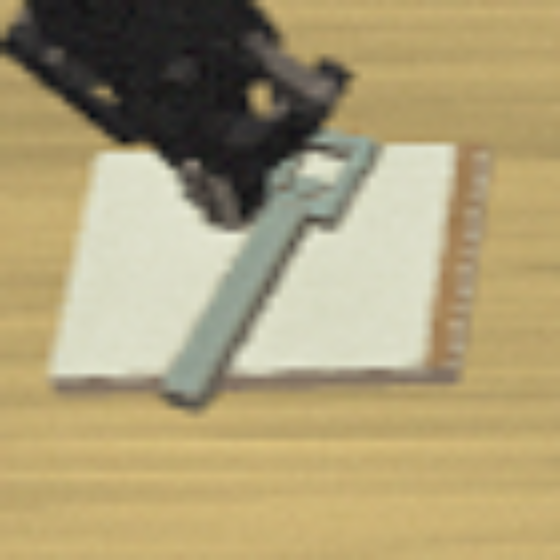

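Wrist and scene depth agree that the shut tips are at z≈0.053 while the reported TCP is at 0.031. So the tips are about 22 mm above the reported TCP rather than 17 mm below it. I'll go by measurement: open, go lower in steps, and measure tips and force.

Call:
step_arm(
  steps=[1,0,0,0,0,0,0,1,0,0,0,0,0,0,1,0,0,0,0,0,0,1,0,0,0,0,0,0,1,0,0,0.02,0,0,0,1,0,0,0.04,0,0,0,1,0,0,0.06,0,0,0,1,0,0,0.06,0,0,0,1,0,0,0.06,0,0,0],
)

```text
time_s: 14.7
position: [0.5389, -0.3489, 0.0128]
tool_rot: [[0.954, -0.299, -0.0], [-0.299, -0.954, 0.0], [-0.0, -0.0, -1.0]]
ft_force: [0.1, 0.1, 0.0]
grip_width: 0.0852
```

```bash
python3 - <<'E'
from h import *
s=env.observe();print(s['position'],s['ft_force'],s['grip_width'])
im,P,c=cloud("wrist"); cv2.imwrite("pics/w9.png",im)
for v in range(262,330,8): print(v,[P[v,u].round(3).tolist() for u in (170,176,384,380)])
im,P,c=cloud("scene")
cv2.imwrite("pics/s9.png",cv2.resize(im[180:250,80:160],None,fx=8,fy=8))
im,P,c=cloud("side")
cv2.imwrite("pics/d9.png",cv2.resize(im[70:160,280:400],None,fx=6,fy=6))
E
```

```text
[ 0.53887615 -0.34890266  0.01276406] [0.10529133 0.11436957 0.04173064] 0.08519647095786911
262 [[0.554, -0.293, 0.012], [0.553, -0.297, 0.013], [0.52, -0.405, 0.013], [0.52, -0.403, 0.012]]
270 [[0.549, -0.292, 0.012], [0.548, -0.295, 0.012], [0.515, -0.404, 0.013], [0.515, -0.402, 0.013]]
278 [[0.562, -0.311, 0.054], [0.559, -0.311, 0.049], [0.535, -0.395, 0.053], [0.535, -0.394, 0.052]]
286 [[0.56, -0.311, 0.057], [0.556, -0.31, 0.05], [0.535, -0.393, 0.059], [0.534, -0.392, 0.055]]
294 [[0.557, -0.31, 0.057], [0.553, -0.309, 0.051], [0.534, -0.392, 0.062], [0.531, -0.391, 0.057]]
302 [[0.554, -0.309, 0.059], [0.55, -0.308, 0.052], [0.531, -0.391, 0.062], [0.528, -0.39, 0.058]]
310 [[0.552, -0.309, 0.06], [0.547, -0.307, 0.053], [0.528, -0.39, 0.063], [0.525, -0.389, 0.059]]
318 [[0.548, -0.307, 0.061], [0.544, -0.306, 0.054], [0.525, -0.39, 0.064], [0.522, -0.389, 0.06]]
326 [[0.546, -0.307, 0.062], [0.54, -0.305, 0.055], [0.522, -0.389, 0.065], [0.519, -0.388, 0.06]]
```

View pics/s9.png

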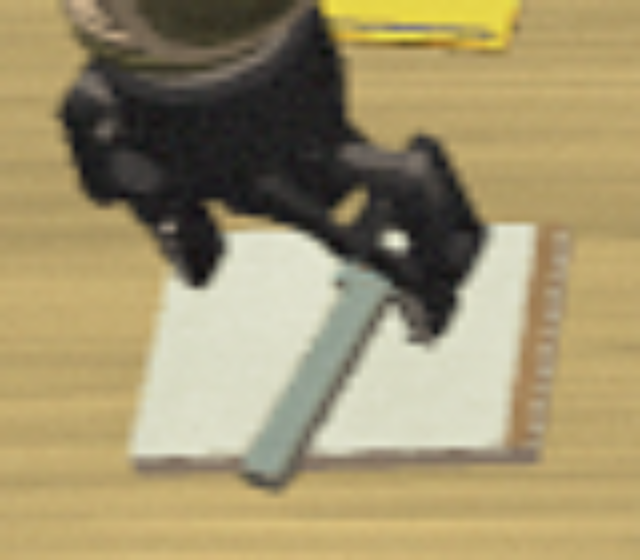

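View pics/d9.png

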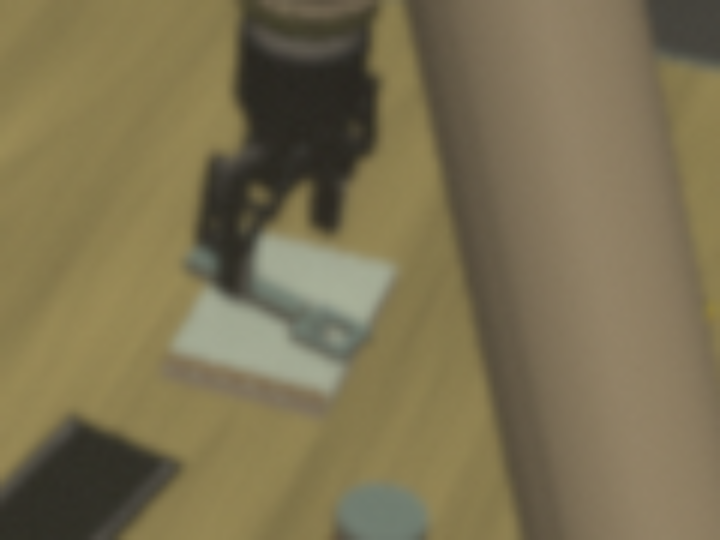

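View pics/w9.png

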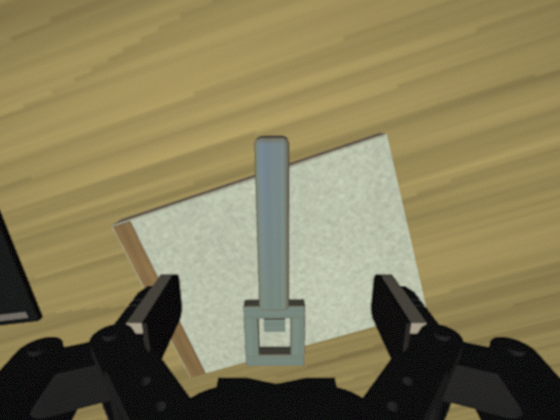

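The opened tips are at z≈0.048 with the TCP at 0.013, the same offset (shut tips = TCP + 22 mm). To get the shut tips to z≈0.015, the TCP must read about -0.006.

Call:
step_arm(
  steps=[1,0,0,0.02,0,0,0,1,0,0,0.04,0,0,0,1,0,0,0.064,0,0,0,1,0,0,0.064,0,0,0,0.4,0,0,0.064,0,0,0,0.4,0,0,0.064,0,0,0,0.4,0,0,0.064,0,0,0,0.4,0,0,0.064,0,0,0],
)

```text
time_s: 15.65
position: [0.539, -0.349, -0.006]
tool_rot: [[0.954, -0.299, 0.0], [-0.299, -0.954, -0.0], [0.0, 0.0, -1.0]]
ft_force: [-0.1, 0.5, -0.6]
grip_width: 0.0341
```

Call:
step_arm(
  grip_force=50,
  steps=[0.2,0,0,0,0,0,0,0,0,0,0,0,0,0,0,0,0,0,0,0,0,0,0,0,0,0,0,0,0,0,0,0,0,0,0,0,0,0,0,0,0,0],
)

```text
time_s: 16.25
position: [0.539, -0.3491, -0.0059]
tool_rot: [[0.954, -0.299, 0.0], [-0.299, -0.954, -0.0], [0.0, 0.0, -1.0]]
ft_force: [-1.2, 0.1, 4.9]
grip_width: 0.0144
```

Gripped at about 15 mm. Lifting, and carrying to the bar mat with a turn.

Call:
step_arm(
  steps=[0,0,0,-0.05,0,0,0,0,0,0,-0.2,0,0,0,0,0,0,-0.35,0,0,0,0,0,0,-0.5,0,0,-0.1,0,0,-0.15,-0.5,0,0,-0.25,0,-0.02,-0.3,-0.5,0,0,-0.4,0,-0.03,-0.45,-0.5,0,0,-0.55,0,-0.05,-0.6,-0.5,0,0,-0.7,0,-0.057,-0.75,-0.5,0,0,-0.85,0,-0.057,-0.782,-0.5,0,0,-1],
)

```text
time_s: 17.25
position: [0.5929, -0.1154, 0.1433]
tool_rot: [[0.882, 0.472, -0.001], [0.472, -0.882, 0.002], [-0.0, -0.002, -1.0]]
ft_force: [-0.8, -0.8, -1.1]
grip_width: 0.0147
```

Call:
step_arm(
  steps=[0,0,0,0,0,0,-0.15,0,0,0,0,0,0,-0.3,0,0,0,0,0,0,-0.45,0,0,0,0,0,0,-0.6,0,0,0,0,0,0,-0.75,0,0,0,0,0,0,-0.9,0,0,0,0,0,0,-1,0,0,0,0,0,0,-1],
)

```text
time_s: 18.05
position: [0.5924, -0.1198, 0.1432]
tool_rot: [[0.298, 0.955, -0.001], [0.955, -0.298, 0.001], [0.0, -0.001, -1.0]]
ft_force: [-0.2, 0.4, -0.6]
grip_width: 0.0153
```

Call:
step_arm(
  steps=[0,0,0,0,0,0,-0.17,0,0,0,0,0,0,-0.17,0,0,0,0,0,0,-0.17,0,0,0,0,0,0,-0.17],
)

```text
time_s: 18.45
position: [0.5926, -0.1199, 0.1437]
tool_rot: [[0.172, 0.985, -0.0], [0.985, -0.172, 0.0], [0.0, -0.0, -1.0]]
ft_force: [-0.4, 1.0, -0.6]
grip_width: 0.0144
```

```bash
python3 m.py wrist w10 opener bar_mat;python3 -c "
from h import *
s=env.observe();print(s['position'],s['tool_rot'],s['q'],s['grip_width'])"
```

```text
opener 0.59 [278. 250.] 8355 top 0.177 rect [array([ 589.6, -115.5]), array([123.8,  26.3]), np.float64(82.7)] circ [ 592.  -115.9] 62.1
bar_mat 0.76 [292. 166.] 9015 top 0.007 rect [array([ 593.2, -117.4]), array([161.4,  82.7]), np.float64(79.8)] circ [ 592.4 -117.2] 89.3
[ 0.59262447 -0.11992996  0.14380099] [[ 1.70224959e-01  9.85405227e-01 -4.35004797e-05]
 [ 9.85405228e-01 -1.70224958e-01  1.98862066e-05]
 [ 1.21911045e-05 -4.62507288e-05 -9.99999999e-01]] [-2.26461908e+01  3.03267941e+01  7.16050821e+01  9.39063894e-05
  7.80708627e+01 -1.28453113e+01] 0.014740235167487946
```

View pics/w10.png

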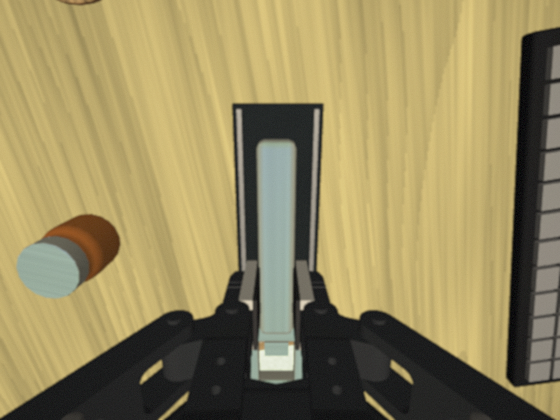

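The opener is held along the mat (278,230), aligned with it and centred at about (0.593,-0.119). Lowering.

Call:
step_arm(
  steps=[0,0,0,0.15,0,0,0,0,0,0,0.3,0,0,0,0,0,0,0.4,0,0,0,0,0,0,0.46,0,0,0,0,0,0,0.5,0,0,0,0,0,0,0.512,0,0,0,0,0,0,0.52,0,0,0,0,0,0,0.52,0,0,0],
)

```text
time_s: 19.4
position: [0.5931, -0.1201, -0.0115]
tool_rot: [[0.169, 0.986, 0.001], [0.986, -0.169, -0.0], [-0.0, 0.001, -1.0]]
ft_force: [0.5, 0.2, -0.2]
grip_width: 0.0147
```

Call:
step_arm(
  steps=[0,0,0,0.004,0,0,0,0,0,0,0.006,0,0,0,0,0,0,0.006,0,0,0],
)

```text
time_s: 19.7
position: [0.5931, -0.1201, -0.0129]
tool_rot: [[0.169, 0.986, 0.002], [0.986, -0.169, -0.001], [-0.0, 0.002, -1.0]]
ft_force: [-0.8, -0.2, 4.0]
grip_width: 0.0149
```

Call:
step_arm(
  steps=[0.4,0,0,0,0,0,0,0.4,0,0,0,0,0,0,0.4,0,0,0,0,0,0,0.4,0,0,0,0,0,0,0.4,0,0,-0.1,0,0,0,0.8,0,0,-0.25,0,0,0,1,0,0,-0.4,0,0,0,1,0,0,-0.55,0,0,0,1,0,0,-0.7,0,0,0,1,0,0,-0.8,0,0,0],
)

```text
time_s: 20.7
position: [0.593, -0.12, 0.2296]
tool_rot: [[0.169, 0.986, 0.004], [0.986, -0.169, -0.001], [-0.001, 0.004, -1.0]]
ft_force: [0.1, -0.0, -0.2]
grip_width: 0.0851
```

Call:
step_arm(
  steps=[1,-0.3,0,0,0,0,0.15,1,-0.3,0,0,0,0,0.3,1,-0.3,0,0,0,0,0.45,1,-0.3,0,0,0,0,0.6,1,-0.3,0,0,0,0,0.75,1,-0.3,0,0,0,0,0.9,1,-0.3,0,0,0,0,1,1,-0.3,0,0,0,0,1,1,-0.3,0,0,0,0,1],
)

```text
time_s: 21.6
position: [0.5774, -0.2086, 0.2259]
tool_rot: [[0.815, 0.579, -0.0], [0.579, -0.815, 0.0], [-0.0, -0.0, -1.0]]
ft_force: [-0.0, 0.8, -1.0]
grip_width: 0.0853
```

```bash
sleep 0; python3 m.py wrist w11 opener bar_mat;python3 -c "
from h import *
s=env.observe();print(s['position'],s['tool_rot'],s['q'],s['grip_width'])"
```

```text
opener 0.69 [223. 128.] 2203 top 0.02 rect [array([ 592.5, -117.2]), array([132.1,  34.2]), np.float64(79.9)] circ [ 591.7 -117.8] 66.9
opener 0.46 [339. 261.] 8263 top 0.013 rect [array([ 528.9, -350.4]), array([110.7, 157.3]), np.float64(0.9)] circ [ 531.2 -350.7] 94.0
bar_mat 0.92 [220. 117.] 9097 top 0.007 rect [array([ 591.7, -121.1]), array([173.5,  82.6]), np.float64(80.1)] circ [ 593.9 -120.9] 92.6
bar_mat 0.9 [261. 365.] 2495 top 0.006 rect [array([ 338.1, -365.3]), array([114.2,  81. ]), np.float64(84.9)] circ [ 339.5 -365.3] 68.5
[ 0.577447   -0.2086585   0.22599058] [[ 8.15612870e-01  5.78598001e-01 -6.09134670e-06]
 [ 5.78598001e-01 -8.15612870e-01  8.06734806e-06]
 [-3.00429303e-07 -1.01042739e-05 -1.00000000e+00]] [-3.09000695e+01  2.79292211e+01  6.19159550e+01  2.17388955e-04
  9.01553607e+01  2.37479373e+01] 0.08538537702634995
```

View pics/w11.png

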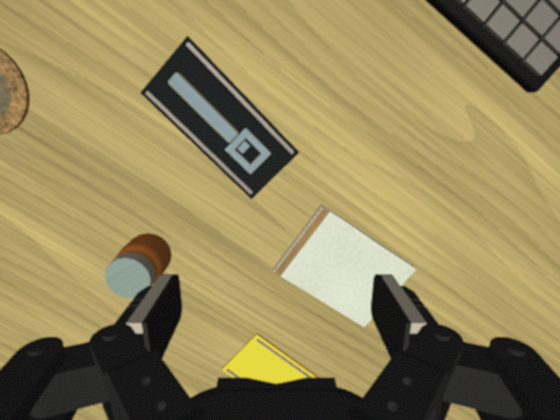

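The opener (220,118) lies flat along the bar mat, about 3 mm off centre, and the pad (345,265) is clear. Next is the paperweight.

Call:
step_arm(
  steps=[1,0.13,-0.15,0,0,0,0.15,1,0.13,-0.3,0,0,0,0.3,1,0.13,-0.45,0,0,0,0.45,1,0.13,-0.6,0,0,0,0.6,1,0.13,-0.75,0,0,0,0.786,1,0.13,-0.9,0,0,0,0.786,1,0.13,-1,0,0,0,0.786,1,0.13,-1,0,0,0,0.786,1,0.13,-1,0,0,0,0.786],
)

```text
time_s: 22.65
position: [0.4361, 0.0589, 0.2264]
tool_rot: [[1.0, 0.0, 0.001], [0.0, -1.0, -0.0], [0.001, 0.0, -1.0]]
ft_force: [1.0, -0.8, 0.5]
grip_width: 0.0852
```

```bash
python3 m.py wrist w12 paperweight coaster jar;python3 -c "
from h import *
s=env.observe();print(s['position'],s['tool_rot'],s['q'],s['grip_width'])"
```

```text
paperweight 0.91 [232. 153.] 2163 top 0.045 rect [array([472.2, 106.5]), array([54.2, 54.5]), np.float64(88.6)] circ [471.7 106.5] 27.9
paperweight 0.23 [462.  29.] 2989 top 0.02 rect [array([ 592.1, -119. ]), array([130.7,  34.2]), np.float64(80.0)] circ [ 593.5 -119.5] 65.6
coaster 0.74 [212. 128.] 3699 top 0.007 rect [array([471.4, 112.3]), array([99.5, 99. ]), np.float64(4.6)] circ [470.6 113. ] 50.9
jar 0.72 [445. 212.] 1907 top 0.071 rect [array([ 405.3, -132. ]), array([48.4, 48.4]), np.float64(74.9)] circ [ 404.8 -132.3] 24.9
[0.43659414 0.05798551 0.22583014] [[ 9.99996551e-01 -2.61543824e-03 -2.39617773e-04]
 [-2.61546014e-03 -9.99996576e-01 -9.11122619e-05]
 [-2.39378654e-04  9.17386584e-05 -9.99999967e-01]] [-7.90313742e+00  1.00901850e+01  8.88844184e+01 -7.14572823e-03
  8.10382776e+01  8.22478309e+01] 0.0853796212998965
```

View pics/w12.png

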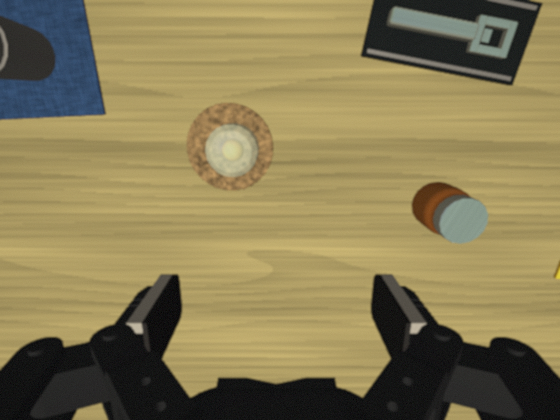

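The paperweight (232,150) is at (0.472,0.107), the coaster centre at (0.471,0.112). Checking the tip offset again before descending.

```bash
python3 - <<'E'
from h import *
im,P,c=cloud("wrist")
s=env.observe();p=s['position'];R=s['tool_rot']
for v in (277,279,282,290): print(v,[(R.T@(P[v,u]-p)).round(3).tolist() for u in (165,172,384,390)])
E
```

```text
277 [[0.01, -0.047, -0.038], [0.01, -0.043, -0.039], [0.01, 0.045, -0.038], [0.01, 0.048, -0.038]]
279 [[0.01, -0.046, -0.04], [0.01, -0.043, -0.041], [0.009, 0.045, -0.039], [0.01, 0.047, -0.04]]
282 [[0.01, -0.045, -0.043], [0.009, -0.043, -0.041], [0.01, 0.044, -0.043], [0.01, 0.046, -0.043]]
290 [[0.01, -0.043, -0.049], [0.006, -0.043, -0.043], [0.01, 0.042, -0.049], [0.009, 0.045, -0.048]]
```

Call:
step_arm(
  steps=[1,0.119,-0.163,0,0,0,0,1,0.119,-0.163,0,0,0,0,1,0.119,-0.163,0.15,0,0,0,1,0.119,-0.163,0.3,0,0,0,1,0.119,-0.163,0.45,0,0,0,1,0.119,-0.163,0.6,0,0,0,1,0.119,-0.163,0.69,0,0,0,1,0.119,-0.163,0.69,0,0,0],
)

```text
time_s: 23.7
position: [0.47, 0.1071, 0.0161]
tool_rot: [[1.0, -0.002, -0.007], [-0.002, -1.0, 0.0], [-0.007, -0.0, -1.0]]
ft_force: [0.8, 0.7, 0.6]
grip_width: 0.0855
```

```bash
python3 - <<'E'
from h import *
s=env.observe();print(s['position'],s['ft_force'],s['grip_width'])
im,_=imaging.get_image("side"); cv2.imwrite("pics/d13.png",cv2.resize(im[130:250,240:350],None,fx=6,fy=5))
im,_=imaging.get_image("wrist"); cv2.imwrite("pics/w13.png",im)
E
```

```text
[0.47001268 0.10708732 0.01610601] [0.83215313 0.70301952 0.61819959] 0.08547144210858944
```

View pics/d13.png

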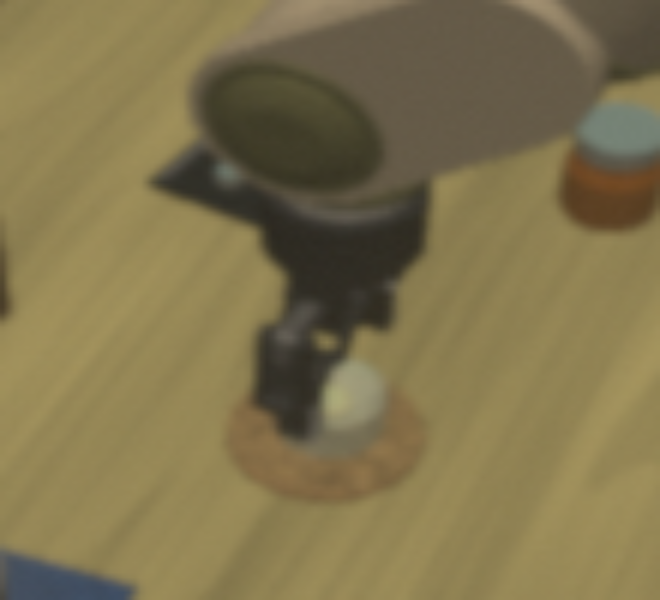

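View pics/w13.png

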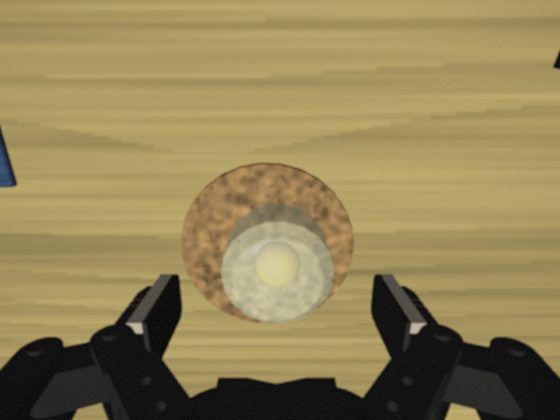

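The paperweight (278,262) is centred between the jaws. Lower and grip.

Call:
step_arm(
  grip_force=40,
  steps=[1,0,0,0.05,0,0,0,1,0,0,0.11,0,0,0,1,0,0,0.11,0,0,0,0.7,0,0,0.11,0,0,0,0.7,0,0,0.11,0,0,0,0.3,0,0,0.11,0,0,0,0.3,0,0,0.11,0,0,0,0.3,0,0,0.11,0,0,0,0.3,0,0,0.11,0,0,0],
)

```text
time_s: 24.7
position: [0.4727, 0.1076, -0.0124]
tool_rot: [[1.0, -0.002, 0.003], [-0.002, -1.0, -0.0], [0.003, 0.0, -1.0]]
ft_force: [-0.9, -0.6, 8.9]
grip_width: 0.0543
```

Call:
step_arm(
  grip_force=60,
  steps=[0,0,0,0,0,0,0,0,0,0,-0.1,0,0,0,0,0,0,-0.25,0,0,0,0,0,0,-0.4,0,0,0,0,0.1,0.1,-0.5,0,0,0,0,0.2,0.25,-0.5,0,0,0,0,0.2,0.4,-0.5,0,0,0,0,0.2,0.55,-0.5,0,0,0,0,0.2,0.65,-0.5,0,0,0,0,0.2,0.75,-0.5,0,0,0],
)

```text
time_s: 25.7
position: [0.531, -0.1191, 0.1365]
tool_rot: [[1.0, -0.003, 0.0], [-0.003, -1.0, 0.0], [0.0, -0.0, -1.0]]
ft_force: [0.3, -0.0, -2.3]
grip_width: 0.054
```

Call:
step_arm(
  steps=[0,0,0.15,0,0,0,0,0,0,0.3,0,0,0,0,0,0,0.45,0,0,0,0,0,0,0.6,0,0,0,0,0,0,0.7,0,0,0,0,0,0,0.76,0,0,0,0,0,0,0.76,0,0,0,0,0,0,0.76,0,0,0,0],
)

```text
time_s: 26.5
position: [0.5308, -0.345, 0.1361]
tool_rot: [[1.0, -0.002, -0.0], [-0.002, -1.0, 0.001], [-0.0, -0.001, -1.0]]
ft_force: [0.8, -0.5, -3.2]
grip_width: 0.0539
```

```bash
python3 m.py wrist w14 paperweight score_pad;python3 -c "
from h import *
s=env.observe();print(s['position'],s['tool_rot'],s['grip_width'])"
```

```text
paperweight 0.81 [276. 302.] 13108 top 0.194 rect [array([ 531.3, -344.6]), array([54.6, 53.3]), np.float64(72.6)] circ [ 530.4 -343.7] 28.2
score_pad 0.77 [280. 184.] 16674 top 0.013 rect [array([ 531.8, -346. ]), array([106.9, 154.3]), np.float64(0.9)] circ [ 530.6 -348.1] 91.4
[ 0.5312132  -0.34431533  0.13635108] [[ 9.99999911e-01 -4.20471622e-04 -1.87440652e-05]
 [-4.20467818e-04 -9.99999891e-01  2.02494565e-04]
 [-1.88292063e-05 -2.02486666e-04 -9.99999979e-01]] 0.054068930722038736
```

View pics/w14.png

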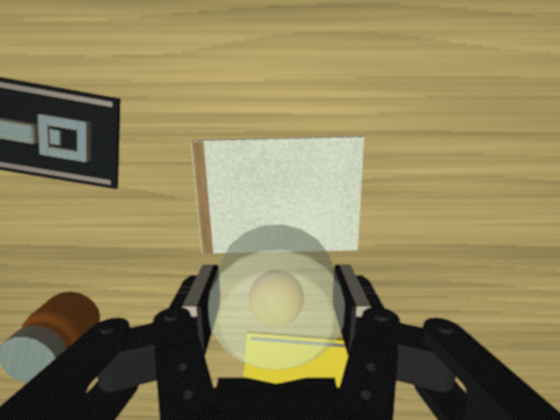

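The paperweight (276,300) is held over the pad (280,195), within 2 mm. Lowering.

Call:
step_arm(
  steps=[0,0,0,0.15,0,0,0,0,0,0,0.3,0,0,0,0,0,0,0.4,0,0,0,0,0,0,0.44,0,0,0,0,0,0,0.455,0,0,0,0,0,0,0.465,0,0,0,0,0,0,0.47,0,0,0,0,0,0,0.47,0,0,0],
)

```text
time_s: 27.45
position: [0.5315, -0.3458, -0.0038]
tool_rot: [[1.0, -0.001, 0.001], [-0.001, -1.0, -0.001], [0.001, 0.001, -1.0]]
ft_force: [-0.1, 0.6, -2.2]
grip_width: 0.0541
```

Call:
step_arm(
  steps=[0,0,0,0.005,0,0,0,0,0,0,0.005,0,0,0],
)

```text
time_s: 27.65
position: [0.5312, -0.3456, -0.0061]
tool_rot: [[1.0, -0.002, 0.0], [-0.002, -1.0, -0.0], [0.0, 0.0, -1.0]]
ft_force: [0.1, -0.4, -1.7]
grip_width: 0.0537
```

Call:
step_arm(
  steps=[0,0,0,0.004,0,0,0,0,0,0,0.007,0,0,0,0,0,0,0.007,0,0,0],
)

```text
time_s: 27.95
position: [0.5312, -0.3456, -0.0062]
tool_rot: [[1.0, -0.002, 0.001], [-0.002, -1.0, -0.001], [0.001, 0.001, -1.0]]
ft_force: [-6.1, 3.8, 15.7]
grip_width: 0.0537
```

Call:
step_arm(
  steps=[0.8,0,0,-0.004,0,0,0,0.9,0,0,-0.005,0,0,0,1,0,0,-0.005,0,0,0,1,0,0,-0.005,0,0,0,1,0,0,-0.1,0,0,0,1,0,0,-0.25,0,0,0,1,0,0,-0.4,0,0,0,1,-0.1,0,-0.55,0,0,0,1,-0.2,0,-0.7,0,0,0,1,-0.2,0,-0.8,0,0,0],
)

```text
time_s: 28.95
position: [0.4691, -0.3453, 0.2338]
tool_rot: [[1.0, -0.003, 0.0], [-0.003, -1.0, -0.001], [0.0, 0.001, -1.0]]
ft_force: [1.5, -0.5, 0.9]
grip_width: 0.0854
```

Call:
step_arm(
  steps=[1,0,0,0,0,0,0,1,0,0,0,0,0,0],
)

```text
time_s: 29.15
position: [0.4711, -0.3454, 0.2316]
tool_rot: [[1.0, -0.002, 0.001], [-0.002, -1.0, -0.001], [0.001, 0.001, -1.0]]
ft_force: [0.8, 0.2, -0.7]
grip_width: 0.0856
```

```bash
python3 m.py wrist w15 paperweight score_pad opener bar_mat;python3 -c "
from h import *
s=env.observe();print(s['position'],s['tool_rot'],s['grip_width'])"
```

```text
paperweight 0.69 [275. 128.] 2271 top 0.05 rect [array([ 529.7, -344.4]), array([54. , 54.1]), np.float64(64.8)] circ [ 529.5 -344.4] 27.7
score_pad 0.73 [283.  99.] 10442 top 0.012 rect [array([ 530.7, -345.5]), array([108.7, 153.8]), np.float64(1.4)] circ [ 531.7 -345.4] 90.6
opener 0.96 [79. 65.] 2656 top 0.019 rect [array([ 592.9, -115.6]), array([136.2,  35.7]), np.float64(79.7)] circ [ 591.5 -115.8] 69.1
bar_mat 0.75 [71. 79.] 9324 top 0.006 rect [array([ 591.1, -122.9]), array([166.7,  82.4]), np.float64(80.1)] circ [ 589.8 -122.5] 92.2
bar_mat 0.59 [307. 277.] 7044 top 0.005 rect [array([ 332.3, -393. ]), array([174. ,  85.8]), np.float64(84.5)] circ [ 335.6 -393.3] 93.1
[ 0.47104913 -0.34508105  0.2299999 ] [[ 0.9999976  -0.00126057 -0.00179116]
 [-0.00125715 -0.99999738  0.00191378]
 [-0.00179357 -0.00191153 -0.99999656]] 0.08575174687385136
```

View pics/w15.png

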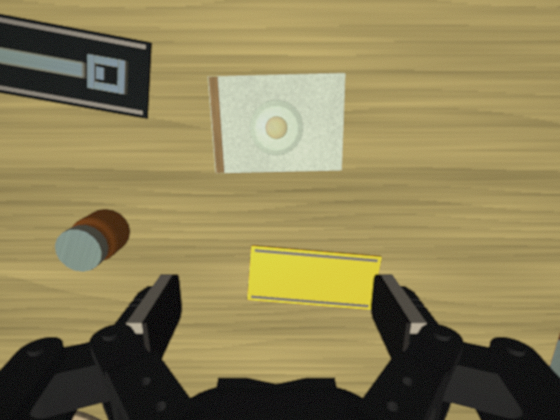

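The paperweight (276,127) is centred on the pad within 2 mm. Now the cup, gripping lower this time.

Call:
step_arm(
  steps=[1,0.2,-0.15,0,0,0,0,1,0.2,-0.3,0,0,0,0,1,0.2,-0.45,0,0,0,0,1,0.2,-0.6,0,0,0,0,1,0.2,-0.75,0,0,0,0,1,0.2,-0.9,0,0,0,0,1,0.2,-1,0,0,0,0],
)

```text
time_s: 30.1
position: [0.5311, -0.0425, 0.2309]
tool_rot: [[1.0, 0.0, -0.001], [0.0, -1.0, 0.001], [-0.001, -0.001, -1.0]]
ft_force: [0.4, -0.4, 0.5]
grip_width: 0.0852
```

Call:
step_arm(
  steps=[1,0,-0.15,0,0,0,0,1,0,-0.3,0,0,0,0,1,0,-0.45,0,0,0,0,1,0,-0.6,0,0,0,0,1,0,-0.75,0,0,0,0,1,0,-0.9,0,0,0,0,1,0,-1,0,0,0,0,1,0,-1,0,0,0,0,1,0,-1,0,0,0,0],
)

```text
time_s: 31.0
position: [0.5318, 0.2549, 0.2305]
tool_rot: [[1.0, -0.0, -0.001], [-0.0, -1.0, -0.001], [-0.001, 0.001, -1.0]]
ft_force: [-0.2, -0.4, -0.0]
grip_width: 0.0853
```

```bash
python3 m.py wrist w16 cup coaster mouse_mat;python3 -c "
from h import *
s=env.observe();print(s['position'],s['tool_rot'],s['grip_width'])"
```

```text
cup 0.65 [209. 152.] 991 top 0.075 rect [array([569.4, 318.7]), array([57. , 56.2]), np.float64(62.4)] circ [569.1 318.8] 28.9
coaster 0.9 [390. 221.] 4708 top 0.008 rect [array([471.4, 112.6]), array([98.5, 97.9]), np.float64(39.4)] circ [471.6 112.9] 50.1
mouse_mat 0.55 [232. 126.] 9443 top 0.006 rect [array([570.2, 317.9]), array([129.7, 130.9]), np.float64(2.6)] circ [570.3 318. ] 89.3
[0.5322457  0.25346275 0.23133395] [[ 9.99995134e-01 -3.10866322e-03 -2.61384956e-04]
 [-3.10870861e-03 -9.99995153e-01 -1.73414446e-04]
 [-2.60844602e-04  1.74226172e-04 -9.99999951e-01]] 0.08553545347677491
```

View pics/w16.png

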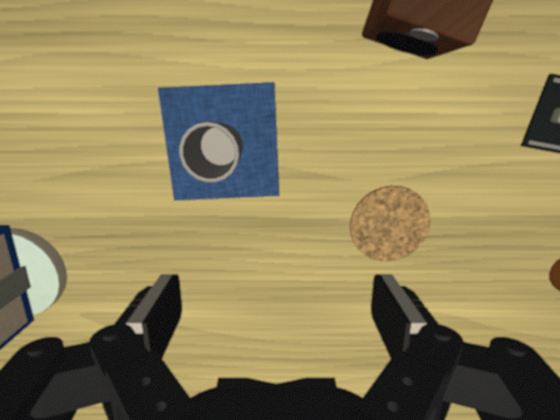

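The cup (210,152) is at (0.569,0.319), the empty coaster (390,222) at (0.4715,0.1127). Grasping the cup.

Call:
step_arm(
  steps=[1,0.123,-0.15,0,0,0,0,1,0.123,-0.218,0,0,0,0,1,0.123,-0.218,0.1,0,0,0,1,0.123,-0.218,0.25,0,0,0,1,0.123,-0.218,0.4,0,0,0,1,0.123,-0.218,0.55,0,0,0,1,0.123,-0.218,0.65,0,0,0,1,0.123,-0.218,0.72,0,0,0,1,0.123,-0.218,0.76,0,0,0,1,0.123,-0.218,0.76,0,0,0],
)

```text
time_s: 32.2
position: [0.5687, 0.319, 0.0023]
tool_rot: [[1.0, -0.003, -0.002], [-0.003, -1.0, -0.001], [-0.002, 0.001, -1.0]]
ft_force: [0.1, 0.1, 0.4]
grip_width: 0.0855
```

Call:
step_arm(
  grip_force=30,
  steps=[1,0,0,0,0,0,0,0.7,0,0,0,0,0,0,0.4,0,0,0,0,0,0,0.4,0,0,0,0,0,0,0.4,0,0,0,0,0,0,0.4,0,0,0,0,0,0],
)

```text
time_s: 32.8
position: [0.5697, 0.32, 0.0049]
tool_rot: [[1.0, -0.002, 0.002], [-0.002, -1.0, 0.001], [0.002, -0.001, -1.0]]
ft_force: [-1.0, -1.4, 6.3]
grip_width: 0.0563
```

Call:
step_arm(
  steps=[0,0,0,-0.05,0,0,0,0,0,0,-0.2,0,0,0,0,0,0,-0.35,0,0,0,0,0,0,-0.5,0,0,0,0,-0.06,0.13,-0.5,0,0,0,0,-0.12,0.26,-0.5,0,0,0,0,-0.18,0.39,-0.5,0,0,0,0,-0.24,0.52,-0.5,0,0,0,0,-0.327,0.69,-0.5,0,0,0,0,-0.327,0.69,-0.5,0,0,0],
)

```text
time_s: 33.8
position: [0.4684, 0.1101, 0.1538]
tool_rot: [[1.0, -0.005, -0.001], [-0.005, -1.0, -0.001], [-0.001, 0.001, -1.0]]
ft_force: [0.1, -0.0, -0.0]
grip_width: 0.0563
```

Call:
step_arm(
  steps=[0,0,0,0,0,0,0,0,0,0,0,0,0,0,0,0,0,0,0,0,0],
)

```text
time_s: 34.1
position: [0.4711, 0.1139, 0.1534]
tool_rot: [[1.0, -0.0, 0.0], [-0.0, -1.0, 0.0], [0.0, -0.0, -1.0]]
ft_force: [0.0, -0.3, -1.1]
grip_width: 0.0564
```

```bash
python3 m.py wrist w17 cup coaster;python3 -c "
from h import *
s=env.observe();print(s['position'],s['tool_rot'],s['grip_width'])"
```

```text
cup 0.89 [278. 313.] 6750 top 0.223 rect [array([473. , 112.9]), array([54.2, 56.1]), np.float64(11.7)] circ [471.5 113.5] 29.4
cup 0.66 [278. 187.] 6811 top 0.007 rect [array([477.7, 112. ]), array([98.2, 85.7]), np.float64(86.4)] circ [470.3 111.5] 51.0
coaster 0.73 [278. 184.] 6839 top 0.007 rect [array([478.4, 112. ]), array([99.7, 83.9]), np.float64(89.1)] circ [469.7 113.1] 51.3
[0.47082505 0.11374733 0.15323374] [[ 9.99999925e-01 -3.40161483e-04 -1.84477807e-04]
 [-3.40148227e-04 -9.99999940e-01  7.18812613e-05]
 [-1.84502247e-04 -7.18185061e-05 -9.99999980e-01]] 0.05637092808792817
```

View pics/w17.png

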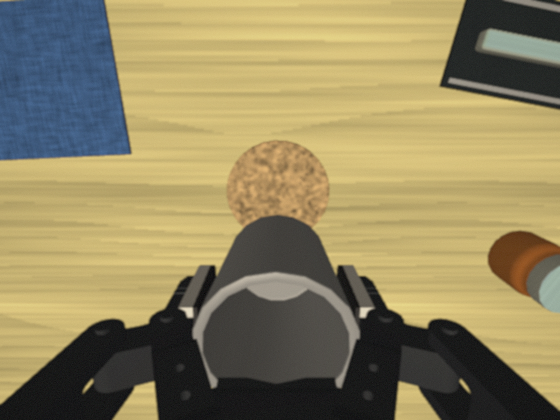

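The cup (278,310) is centred over the coaster (278,187). Lowering.

Call:
step_arm(
  steps=[0,0,0,0.15,0,0,0,0,0,0,0.3,0,0,0,0,0,0,0.4,0,0,0,0,0,0,0.45,0,0,0,0,0,0,0.47,0,0,0,0,0,0,0.48,0,0,0,0,0,0,0.485,0,0,0,0,0,0,0.485,0,0,0],
)

```text
time_s: 35.05
position: [0.4711, 0.1131, 0.0086]
tool_rot: [[1.0, -0.001, 0.001], [-0.001, -1.0, -0.0], [0.001, -0.0, -1.0]]
ft_force: [0.4, 0.2, -0.2]
grip_width: 0.0565
```

Call:
step_arm(
  steps=[0,0,0,0.005,0,0,0,0,0,0,0.005,0,0,0],
)

```text
time_s: 35.25
position: [0.471, 0.113, 0.0069]
tool_rot: [[1.0, -0.002, 0.001], [-0.002, -1.0, 0.0], [0.001, -0.0, -1.0]]
ft_force: [0.2, 0.7, 1.6]
grip_width: 0.0567
```

Contact just made. Release and retreat.

Call:
step_arm(
  steps=[0.8,0,0,0,0,0,0,1,0,0,0,0,0,0,1,0,0,0,0,0,0,1,0,0,0,0,0,0,1,0,0,-0.1,0,0,0,1,0,0,-0.25,0,0,0,1,0,0,-0.4,0,0,0,1,0,0,-0.55,0,0,0,1,0,0,-0.7,0,0,0,1,-0.15,0,-0.8,0,0,0],
)

```text
time_s: 36.25
position: [0.4317, 0.1127, 0.247]
tool_rot: [[1.0, -0.002, 0.005], [-0.002, -1.0, -0.0], [0.005, 0.0, -1.0]]
ft_force: [0.2, -0.1, 0.4]
grip_width: 0.0851
```

Call:
step_arm(
  steps=[1,0,0.2,0,0,0,0,1,0,0.2,0,0,0,0,1,0,0.2,0,0,0,0,1,0,0.2,0,0,0,0,1,0,0.2,0,0,0,0],
)

```text
time_s: 36.75
position: [0.4289, 0.0538, 0.2438]
tool_rot: [[1.0, -0.001, -0.001], [-0.001, -1.0, 0.0], [-0.001, -0.0, -1.0]]
ft_force: [0.1, -1.0, -0.8]
grip_width: 0.0855
```

```bash
python3 m.py wrist w18 cup coaster opener bar_mat; echo; python3 m.py scene s18 cup coaster paperweight score_pad opener bar_mat speaker jar game_case
```

```text
cup 0.85 [218. 145.] 918 top 0.077 rect [array([470.5, 113.1]), array([56.7, 56.6]), np.float64(62.6)] circ [470.3 112.8] 28.7
coaster 0.7 [243. 122.] 2611 top 0.008 rect [array([473.4, 108.1]), array([98.3, 88. ]), np.float64(33.3)] circ [470.6 113.5] 50.4
opener 0.94 [448.  23.] 2944 top 0.02 rect [array([ 592.8, -121. ]), array([135.2,  37. ]), np.float64(80.4)] circ [ 592.4 -120.8] 67.7
bar_mat 0.86 [440.  37.] 7705 top 0.007 rect [array([ 591.1, -122.3]), array([173.9,  79. ]), np.float64(80.3)] circ [ 590.7 -122.8] 94.1
bar_mat 0.59 [552. 251.] 556 top 0.006 rect [array([ 337.4, -315.8]), array([72.4, 23. ]), np.float64(0.5)] circ [ 337.1 -317.2] 36.9

cup 0.58 [279. 197.] 127 top 0.077 rect [array([474.3, 113.8]), array([54.4, 59.7]), np.float64(89.4)] circ [474.8 112.5] 30.4
coaster 0.93 [272. 211.] 339 top 0.01 rect [array([483.1, 114.5]), array([81.2, 93.8]), np.float64(1.1)] circ [475.7 112.4] 49.3
paperweight 0.72 [124. 217.] 220 top 0.052 rect [array([ 534.1, -343.7]), array([51.2, 53.1]), np.float64(38.0)] circ [ 532.9 -344.1] 28.1
score_pad 0.64 [129. 229.] 1123 top 0.
[... 605 characters left out ...]
at64(84.9)] circ [ 337.  -395.2] 96.3
bar_mat 0.7 [200. 240.] 989 top 0.009 rect [array([ 595.5, -120.9]), array([171.,  85.]), np.float64(79.7)] circ [ 593.4 -121. ] 91.6
speaker 0.61 [282. 266.] 803 top 0.093 rect [array([710.5, 117.2]), array([79.9, 86.6]), np.float64(73.8)] circ [713.8 115.8] 52.0
jar 0.96 [199. 183.] 181 top 0.072 rect [array([ 406.3, -130.9]), array([52.7, 46.3]), np.float64(5.7)] circ [ 407.4 -132. ] 27.5
jar 0.43 [192. 238.] 275 top 0.021 rect [array([ 591.5, -118.1]), array([131.6,  35.7]), np.float64(85.3)] circ [ 596.5 -118.5] 65.8
game_case 0.67 [428. 167.] 135 top 0.191 rect [array([416.2, 579.6]), array([ 15.3, 135.6]), np.float64(90.0)] circ [416.1 575.2] 67.8
```

View pics/w18.png

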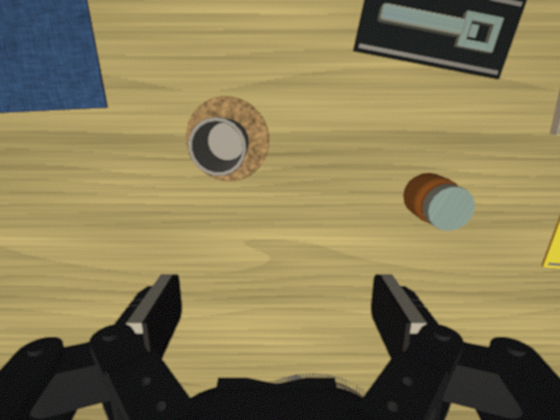

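View pics/s18.png

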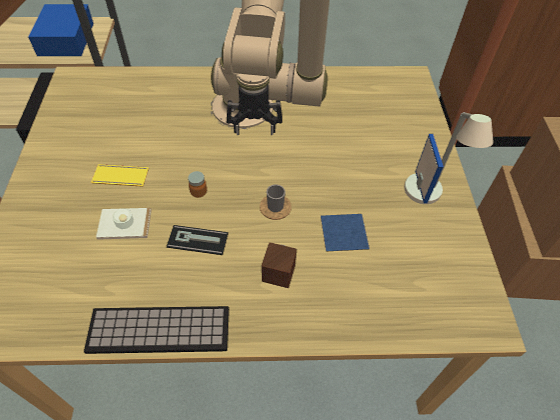

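The final pictures show the cup (276,200) upright on the coaster, the paperweight (123,218) on the pad and the opener (200,238) flat along the bar mat, all within about 3 mm of centre. The jar, speaker and case haven't visibly moved. Handing in.

```bash
python3 -c "
from rig import close_job
print(close_job())"
```

```text
the job is handed in; nothing more can be done
None
```

All three things are in their places, and I handed the job in at about 38 s. I parked the cup on the mouse mat, moved the opener to the bar mat and the paperweight to the pad, then put the cup on the coaster.

The last wrist and scene images gave:
- **Cup:** about 1 mm from the coaster's centre, rim at about 76–77 mm, so standing on the cork.
- **Paperweight:** about 1–2 mm from the pad's centre, top at about 51 mm, as expected on the pad.
- **Opener:** about 2–4 mm from the bar mat's centre, lying flat and within 1° of its length. One earlier wrist view put it about 7 mm off, but the mat was cut off at the edge of that image.
- **Jar, speaker and game case:** no visible change in the images. The gripper was clear of everything at the end.

**What went wrong:** the first grasp of the opener closed on air above the handle. Depth readings showed the fingertips about 22 mm above the reported TCP when shut, and 35–37 mm above it when open. The description puts them 17 mm ahead of it. I used the measured offset for every grasp after that. The first cup grip was made before I knew this and caught only near the rim, but it held.

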